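# Screw down the hanging foot of the carrom board

## Robot

A 6-joint arm with a two-finger parallel gripper is mounted at the origin on the work surface. World frame = base frame: x ahead of the robot, y to its left, z up, the work surface at z = 0. Lengths are in m, angles in rad, forces in N, time in s.
With the tool pointing down it reaches from about 0.25 to 0.775 m from the base axis. Payload 4 kg.
Tool frame: the origin (TCP) lies midway between the tips of the shut fingers; the grasp point (between the pads) lies r.grip_depth behind it (r.grip_depth is the distance from the TCP to the grasp point, in m); z points along the fingers, y is the line along which they close (so a half turn about z gives the same grasp; the last joint's range is limited). The gripper opens to 85 mm and grips with 20 to 120 N. Pads are 22 mm wide; open, the fingers measure 114 mm over their backs; the gripper's body (76 mm by 85 mm) begins 54 mm behind the grasp point. The pads swing forward as they close: fully open they stand 13 mm farther back than shut.
Start: joints at [1.148, 0.087, 1.371, -0, 1.684, -0.103], TCP at [0.173, 0.522, 0.231] pointing down, gripper open.
Joint ranges: [-3.1, 3.1], [-0.76, 2.03], [0.27, 2.55], [-1.08, 4.22], [0.17, 2.65], [-2.57, 2.57]. Speed limits (rad/s): [2.79, 2.79, 3.14, 3.14, 3.14, 3.14].

## Interface

Orientations are given as a unit quaternion [x, y, z, w].
In Python, from station import r gives the robot as it stands.
- The arm moves only by the tool carry_out, never from a script. Its argument "series" is a list of rows, each a list of 3 entries, a list of its own where there are three numbers: the shift along the tool's x, y, z in cm, then the turn about the tool's z in rad, then the opening, from 0 (shut) to 1 (fully open). In form: [[[dx, dy, dz], roll, gripper], ...]. A call has exactly 10 rows; each row shifts and turns the commanded pose from where the row before left it, along the tool's axes as they then stand; what a row does not reach is not made up. A row lasts 1/12 s, in which the tool goes at most 41.7 mm and 7.16 degrees, less where a joint would pass 70% of its speed; a pose out of reach is approached as far as the arm can. A call is refused whole if a number of a shift passes 4.17 or a number of a turn 0.125, either way. A call with a gripper value outside its range is refused whole. The fingers move at their own pace and stop on an object; "newtons" is the grip in N (left out, the last holds). Time passes only in rows, so rows that do not move let the fingers close, or fill a call up. It gives the time, the measured TCP pose, the force, the opening and the grip force at its end, in the units of the state.
- r.get_state(): the state, without advancing time (a new reading comes with each control period).
- r.get_image(name): name is "scene" or "top"; returns a dict with "image" (384x512x3 uint8, red, green, blue), "camera_matrix" (3x3 intrinsics, pixels), "T" (4x4, takes a point from camera to world coordinates). Camera axes: x right, y up, looking along -z (the intrinsics and any distortion apply to the point x, -y, -z); pixel columns grow to the right and rows downward; lengths in m; the calibration is good to about 2 mm. A picture is of the moment at which its call begins. There is no depth.
- r.close_job(): hands the job in; it is judged then, once.
The state is a dict: "time": time; "joint_positions": joint angles; "dq": joint speeds; "joint_torque": joint torques, N m; "position": TCP position; "tcp_rot": TCP orientation; "wrist_force": force on the tool from outside, world axes, zero at the start; "moment": the same for the moment, N m; "grip_width": finger opening in m; "gripper_force": force on a finger pad.
Only numpy, scipy, OpenCV 4.12 (cv2) and the standard library are available. Lean on these libraries where they do the work, as an engineer would, in place of code of your own. Each camera call takes 0.05 s, during which the arm holds its last target. There are 200 camera calls.

## Task

The carrom board rocks because one of its two near screw feet hangs clear above the bamboo coaster. Turn that foot's knob clockwise (seen from above) to screw it down until its rubber sole just rests on the coaster, lightly and not squeezed hard, then let go. Leave the coaster under the foot, do not turn the other foot's knob, and do not knock the bottle or the steel glass about.

Things in the scene. Friction and masses are not known exactly. Their poses are not given: they have to be found in the camera images.
- grip_a (a point): Centre of the knob of the foot that hangs over the coaster: a black bar 46 mm long (x axis), 14 thick (y), 26 high (z up) on a steel stud, 35 mm outside the left or right edge of a 460 mm square carrom board (frame top 100 mm above the slab, z = 0). It sinks 8 mm per rad turned clockwise; at first touch it is 138 mm above the slab, at the start 5 to 10 mm higher.
- knob_a (a joint): Angle of that knob, rad, growing clockwise seen from above; starts at 0.3 to 0.8. Stud, knob and sole sink 8 mm per rad. The sole first touches the coaster at 1.5, then squashes softly (1 N per mm, bottoming after 7 mm); 1.7 to 1.8 is a good light touch. It takes 0.1 N m to turn and stays where it is left; one grasp suffices.
- sole_a: Soft black rubber sole of the hanging foot: a disc 30 mm across under an aluminium cup, 130 mm below the knob's centre. Origin at the centre of its underside, z up. It does not turn with the knob.
- coaster: Square bamboo coaster 94 x 94 x 8 mm lying loose on the slab under the hanging foot, roughly centred. Origin at the centre of its underside, z up.
- knob_b (a joint): Angle of the other foot's identical knob, at the opposite edge of the board, rad, clockwise positive; 0 at the start. That foot already stands on the bare slab, its knob's centre 130 mm above it, and must stay as it is.
- bottle: Empty clear plastic pump bottle, 56 mm across and 150 mm high with a white pump head, standing on the board (its playing surface is 87 mm above the slab). Origin at the centre of its underside.
- glass: Open steel drinking glass, 68 mm across the rim and 100 mm high, standing on the board. Origin at the centre of its underside.
There are look-alikes about, which are no part of the job. Of the things that look like the glass, the smallest one is meant.

How it is judged:
At the end, for the whole second after the job is handed in: The sole rests on the coaster with 0.1 to 4.5 N (first touch to 4.5 mm of squash, 0.55 rad of knob), the coaster within 30 mm of centred under it, the other knob within 0.17 rad of its start, bottle and steel glass upright within 30 mm of where they were (contact force between sole_a and coaster between 0.1 and 4.5 N and horizontal distance between sole_a and coaster below 0.03 m and value of joint knob_b between -0.17 and 0.17 rad and distance of each of bottle, glass from where it was at the start of the episode below 0.03 m and angle between each of bottle, glass's own z axis and vertical below 0.2 rad).
It fails at once if the other foot's knob is turned (value of joint knob_b above 0.17 rad or value of joint knob_b below -0.17 rad).
It fails at once if the bottle or the glass is knocked away or over (distance of any of bottle, glass from where it was at the start of the episode above 0.03 m).
It fails at once if the foot is squeezed hard onto the coaster (contact force between sole_a and coaster above 15 N).
It also fails if it takes over 38 s, if anything falls off the work surface, if the arm or the gripper's body presses on something with over 40 N, if the wrist force passes 120 N, or if a joint passes its speed limit or range.

## Working session

There is one attempt and no reset: what is moved stays moved. The work goes in short steps, Python scripts to look and compute and a tool call to move; the robot and the scene stay as the last step left them, time stands still between calls to the robot, and variables do not carry over. Pictures are saved under pics/ and viewed, at most 10 in all, crops included, and the job is handed in when it is done.

Besides the shell and the picture viewer there is one more tool, called after "Request:" in YAML: its name, and indented under it one key for each argument. carry_out: Moves the arm, as the interface text tells. Its arguments: {"type":"object","properties":{"series":{"type":"array","items":{"type":"array"}},"newtons":{"type":"number"}},"required":["series"]}

```bash
mkdir -p pics; cat > h.py <<'E'
import numpy as np, cv2
from station import r
def ray(c,u,v):
    K=c["camera_matrix"];T=c["T"]
    d=np.linalg.inv(K)@[u,v,1]; d=T[:3,:3]@[d[0],-d[1],-d[2]]
    return T[:3,3],d
def onz(c,u,v,z):
    o,d=ray(c,u,v); return o+d*(z-o[2])/d[2]
def proj(c,p):
    q=np.linalg.inv(c["T"])@[*p,1]; w=c["camera_matrix"]@[q[0],-q[1],-q[2]]; return w[:2]/w[2]
E
python3 - <<'E'
from h import *
for n in("scene","top"):
    c=r.get_image(n); print({k:v for k,v in c.items() if k!="image"})
    cv2.imwrite(f"pics/{n}0.png",c["image"][:,:,::-1])
print(r.get_state(), r.grip_depth)
E
```

```text
{'camera_matrix': array([[383.18288014,   0.        , 256.21886535],
       [  0.        , 383.18288014, 191.04030369],
       [  0.        ,   0.        ,   1.        ]]), 'T': array([[-0.17902798, -0.57833908,  0.7959101 ,  1.38797124],
       [ 0.98359551, -0.12339277,  0.13158302,  0.09533072],
       [ 0.02210995,  0.80641064,  0.59094249,  0.76723521],
       [ 0.        ,  0.        ,  0.        ,  1.        ]])}
{'camera_matrix': array([[454.21929132,   0.        , 251.03646587],
       [  0.        , 454.21929132, 192.59145446],
       [  0.        ,   0.        ,   1.        ]]), 'T': array([[ 0.01518269,  0.99879032, -0.04676957,  0.47053194],
       [-0.99968255,  0.01610362,  0.01937732, -0.02968719],
       [ 0.02010703,  0.04646052,  0.99871774,  1.27590315],
       [ 0.        ,  0.        ,  0.        ,  1.        ]])}
{'time': 0.1, 'joint_positions': array([ 1.14791103e+00,  8.79000430e-02,  1.37213293e+00,  5.81540596e-06,
        1.68363787e+00, -1.03080449e-01]), 'dq': array([-0.00022578, -0.00074815, -0.00250616, -0.00088922,  0.00107157,
        0.00121559]), 'joint_torque': array([ 1.80809668e-03, -3.53018653e+01, -3.14217854e+01, -1.47109877e-04,
        7.95065513e-03,  1.73786180e-06]), 'position': array([0.17270918, 0.52168707, 0.23023072]), 'tcp_rot': array([ 1.59221470e-01,  9.87242343e-01, -1.00262003e-03, -2.72915844e-04]), 'wrist_force': array([-0.34440621, -0.13093854,  0.31697647]), 'moment': array([ 0.03625237, -0.0268158 , -0.01144953]), 'gripper_force': 0.0, 'grip_width': 0.0854729458782936} 0.0187
```

View pics/scene0.png

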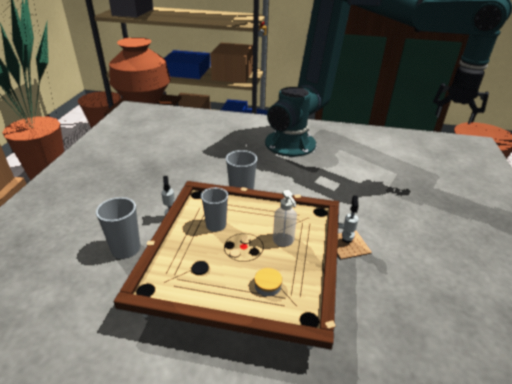

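View pics/top0.png

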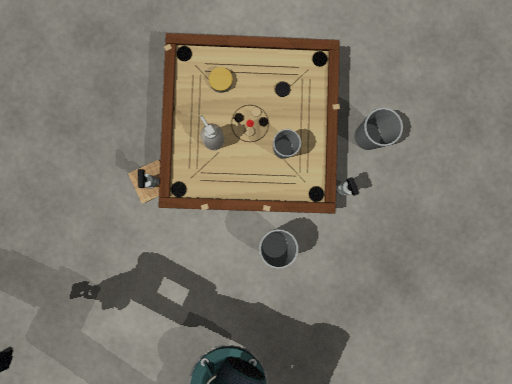

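The top view shows the coaster and the hanging foot at the board's left edge, knob near (143,178). The other foot is at (350,186). The scene view shows the hanging foot at (352,220), knob top near (355,202). The bottle is on the board at (210,133) in the top view. Next I zoom in on the knob.

```bash
python3 - <<'E'
from h import *
a=r.get_image("top"); b=r.get_image("scene")
A=a["image"][150:210,115:195]; B=b["image"][185:265,315:395]
A=cv2.resize(A,(480,360),interpolation=cv2.INTER_CUBIC);B=cv2.resize(B,(360,360),interpolation=cv2.INTER_CUBIC)
# (crop scale: 6 px, 4.5 px)
cv2.imwrite("pics/z1.png",np.hstack([A[:360,:430],B])[:,:,::-1])
for n,c,(u0,v0,u1,v1) in(("top",a,(130,160,165,200)),("scene",b,(340,190,370,220))):
    g=c["image"][v0:v1,u0:u1].max(2)
    m=(g<45).astype(np.uint8)
    k,l,s,ce=cv2.connectedComponentsWithStats(m)
    for i in range(1,k):
        if s[i,4]>15:
            pts=np.argwhere(l==i)[:,::-1].astype(np.float32)
            print(n,s[i],ce[i]+[u0,v0],cv2.minAreaRect(pts+np.float32([u0,v0])))
    print(np.array2string(g,max_line_width=250))
E
```

```text
top [  8  10   9  18 110] [141.41818182 178.20909091] ((142.1336669921875, 178.33663940429688), (17.413150787353516, 7.562282562255859), 84.2894058227539)
[[125 119 119 ...  95  98  95]
 [111 110 108 ...  94  95  92]
 [106 106 107 ...  95  97  94]
 ...
 [142 138 139 ...  74  73  74]
 [147 138 141 ... 105 104 106]
 [144 142 142 ...  99  99 101]]
scene [11  6  7 17 83] [353.98795181 203.95180723] ((354.29705810546875, 204.02972412109375), (5.771215438842773, 16.3186092376709), 5.710592269897461)
[[ 79  79  78  76  77  79  79  79  79  78  78  78  77  77  76  76  75  75  74  75  74  73  73  72  72  72  73  73  72  72]
 [ 77  78  78  78  78  79  80  79  79  79  77  77  77  78  77  77  76  74  73  74  73  74  72  73  72  73  73  72  72  71]
 [ 74  76  76  76  78  77  78  77  77  78  78  77  77  78  78  78  76  75  73  75  73  73  72  72  72  73  72  72  71  71]
 [ 75  75  75  77  77  77  77  78  79  79  78  78  78  78  76  75  75  74  75  74  73  72  72  72  73  73  73  72  71  71]
 [ 75  76  75  77  78  77  78  79  79  80  80  81  77  72  70  70  72  74  73  75  74  72  72  73  74  74  72
[... 2389 characters left out ...]
216 174  94  56  71 120 165 175 175 174 172 170 166 165 164 164 167 170 172 172 170]
 [175 179 180 181 177 164 153 183 223 219 171  90  59  89 154 200 202 187 174 169 165 163 163 164 165 168 171 170 169 168]
 [177 180 183 183 171 147 130 156 189 178 128  73  65 112 185 226 227 208 181 169 166 167 166 167 168 167 168 166 164 163]
 [177 179 185 182 165 127 114 121 131 118  83  63  74 129 195 228 233 223 192 176 174 174 173 171 169 168 167 164 162 161]
 [181 182 183 180 156 113 104 109 112 112 110 105 116 156 199 219 228 221 199 183 181 181 179 177 173 171 169 167 163 163]
 [185 186 183 174 146  99  93 105 122 152 182 189 192 203 211 213 215 209 195 185 184 185 184 182 178 175 172 170 166 163]]
```

View pics/z1.png

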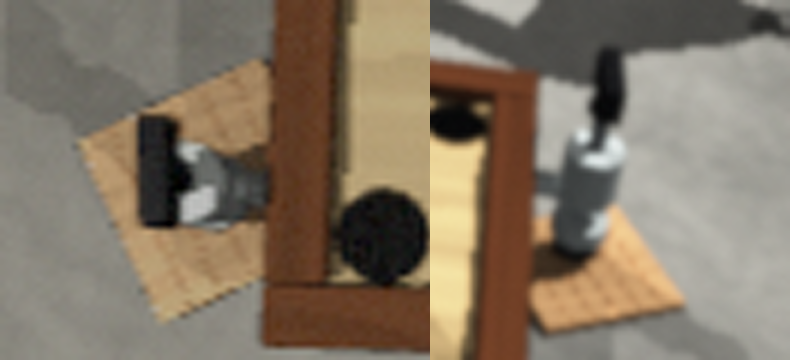

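The left-half crop (top view) shows the black bar spanning about u 138–144.5, v 169.5–188, nearly parallel to world x. The right half (scene) shows the bar end-on at about (354,204), with its stud, the cup and the sole above the coaster. I take the silhouette centres for both knobs, using knob_b's known 130 mm height as a calibration check.

```bash
python3 - <<'E'
from h import *
a=r.get_image("top"); b=r.get_image("scene")
def rect(c,box,th,k=6):
    u0,v0,u1,v1=box
    g=cv2.resize(c["image"][v0:v1,u0:u1].max(2),None,fx=k,fy=k,interpolation=cv2.INTER_CUBIC)
    n,l,s,ce=cv2.connectedComponentsWithStats((g<th).astype(np.uint8))
    i=1+np.argmax(s[1:,4]); p=np.argwhere(l==i)[:,::-1].astype(np.float32)
    p=(p+.5)/k-.5+np.float32([u0,v0]); R=cv2.minAreaRect(p); return np.array(R[0]),R[1],R[2],p.min(0),p.max(0)
def tri(u,v):
    (o1,d1),(o2,d2)=ray(a,*u),ray(b,*v)
    s=np.linalg.lstsq(np.c_[d1,-d2],o2-o1,rcond=None)[0]
    p,q=o1+s[0]*d1,o2+s[1]*d2; return (p+q)/2,np.linalg.norm(p-q)
for nm,bt,bs,z in(("A",(132,162,150,196),(344,190,366,213),.1455),("B",(338,174,364,200),(158,172,178,190),.130)):
  for th in(50,70):
    A=rect(a,bt,th);B=rect(b,bs,th)
    print(nm,th,"top",A,"\n scene",B)
    print(" onz",onz(a,*A[0],z),"tri",tri(A[0],B[0]))
    w,h=A[1];t=np.deg2rad(A[2]+(90 if h>w else 0)); d=np.array([np.cos(t),np.sin(t)])*8
    e=onz(a,*(A[0]+d),z)-onz(a,*(A[0]-d),z); print(" axis deg from x",np.rad2deg(np.arctan2(e[1],e[0])))
# board corners
for uv in((166,34),(339,41),(335,213),(159,208)): print(onz(a,*uv,.1))
# bottle, other refs
z=[cv2.resize(b["image"][165:225,150:185],None,fx=8,fy=8,interpolation=cv2.INTER_CUBIC),cv2.resize(a["image"][160:220,325:375],None,fx=8,fy=8,interpolation=cv2.INTER_CUBIC)]
cv2.imwrite("pics/z2.png",np.hstack(z)[:,:,::-1])
E
```

```text
A 50 top (array([142.19755554, 178.13391113]), (18.276411056518555, 8.398336410522461), 88.31542205810547, array([137.91667, 169.08333], dtype=float32), array([146.41667, 187.25   ], dtype=float32)) 
 scene (array([354.00717163, 203.85401917]), (6.394842624664307, 17.308687210083008), 2.7925283908843994, array([350.58334, 195.25   ], dtype=float32), array([357.08334, 212.41667], dtype=float32))
 onz [0.55505068 0.21925443 0.1455    ] tri (array([0.55495692, 0.21975616, 0.14678802]), np.float64(0.0015341366352689372))
 axis deg from x -176.8229299433506
A 70 top (array([142.26954651, 178.13851929]), (18.583234786987305, 8.955253601074219), 88.93905639648438, array([137.75   , 168.91667], dtype=float32), array([146.75   , 187.41667], dtype=float32)) 
 scene (array([353.68856812, 203.25556946]), (7.648657321929932, 18.447919845581055), 1.6847364902496338, array([349.91666, 194.08333], dtype=float32), array([357.75   , 212.41667], dtype=float32))
 onz [0.55504219 0.21907618 0.1455    ] tri (array([0.55481413, 0.21890646, 0.14856769]), np.float64(0.000987224052573988))
 axis deg from x -1
[... 549 characters left out ...]
-155.7158102105663
B 70 top (array([348.  , 184.25]), (21.333343505859375, 20.83331298828125), 90.0, array([337.58334, 173.58333], dtype=float32), array([358.41666, 194.91667], dtype=float32)) 
 scene (array([166.09051514, 182.66656494]), (13.566951751708984, 5.866940021514893), 89.01220703125, array([163.08333, 175.91667], dtype=float32), array([169.08333, 189.41667], dtype=float32))
 onz [ 0.54936438 -0.297818    0.13      ] tri (array([ 0.55009945, -0.30041783,  0.134664  ]), np.float64(0.007459809213240291))
 axis deg from x -179.70080938828906
[0.93869034 0.1770555  0.1       ]
[ 0.93047027 -0.2789603   0.1       ]
[ 0.47607416 -0.27132695  0.1       ]
[0.48201862 0.18414304 0.1       ]
```

View pics/z2.png

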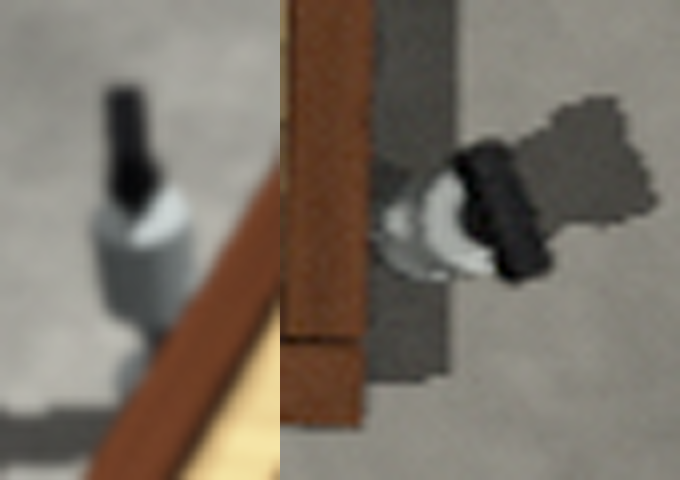

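Knob A is at about (0.555, 0.219, 0.1465). That is 35.5 mm outside the board edge, and knob B reads 0.1302 against the known 0.130, so the measurement holds. The bar axis is about 2° from x. From the height, knob_a starts at about 0.4. I'll move over the knob with the fingers shut and measure its top by a light tap.

Request:
carry_out:
  series:
    - [[-2.29,-0.84,0.2],0,0]
    - [[-2.29,-0.84,0.2],0,0]
    - [[-2.29,-0.84,0.2],0,0]
    - [[-2.29,-0.84,0.2],0,0]
    - [[-2.29,-0.84,0.2],0,0]
    - [[-2.29,-0.84,0.2],0,0]
    - [[-2.29,-0.84,0.2],0,0]
    - [[-2.29,-0.84,0.2],0,0]
    - [[-2.29,-0.84,0.2],0,0]
    - [[-2.29,-0.84,0.2],0,0]
  newtons: 30

```text
time: 1.13
position: [0.3647, 0.3695, 0.2113]
tcp_rot: [0.159, 0.987, 0.0, 0.0]
wrist_force: [0.6, -0.2, 0.7]
grip_width: -0.0003
gripper_force: 0.0
```

Request:
carry_out:
  series:
    - [[-2.29,-0.84,0.2],0,0]
    - [[-2.29,-0.84,0.2],0,0]
    - [[-2.29,-0.84,0.2],0,0]
    - [[-2.29,-0.84,0.2],0,0]
    - [[-2.29,-0.84,0.2],0,0]
    - [[-2.29,-0.84,0.2],0,0]
    - [[-2.29,-0.84,0.2],0,0]
    - [[-2.29,-0.84,0.2],0,0]
    - [[-2.29,-0.84,0.2],0,0]
    - [[-2.29,-0.84,0.2],0,0]

```text
time: 1.97
position: [0.5557, 0.2178, 0.1911]
tcp_rot: [0.159, 0.987, 0.0, -0.0]
wrist_force: [0.4, 1.2, -0.3]
grip_width: -0.0002
gripper_force: 0.0
```

Request:
carry_out:
  series:
    - [[0,0,0],-0.09,0]
    - [[0,0,0],-0.09,0]
    - [[0,0,0],-0.09,0]
    - [[0,0,0],-0.08,0]
    - [[0,0,0],0,0]
    - [[0,0,0],0,0]
    - [[0,0,0],0,0]
    - [[0,0,0],0,0]
    - [[0,0,0],0,0]
    - [[0,0,0],0,0]

```text
time: 2.8
position: [0.5548, 0.2187, 0.1913]
tcp_rot: [-0.015, 1.0, 0.0, 0.0]
wrist_force: [1.5, 0.1, 0.6]
grip_width: 0.0002
gripper_force: 0.0
```

Request:
carry_out:
  series:
    - [[0,0,0.5],0,0]
    - [[0,0,0.6],0,0]
    - [[0,0,0.6],0,0]
    - [[0,0,0.5],0,0]
    - [[0,0,0.4],0,0]
    - [[0,0,0.2],0,0]
    - [[0,0,0],0,0]
    - [[0,0,0],0,0]
    - [[0,0,0],0,0]
    - [[0,0,0],0,0]

```text
time: 3.63
position: [0.5551, 0.2187, 0.1638]
tcp_rot: [-0.015, 1.0, 0.0, 0.0]
wrist_force: [0.7, -0.8, -0.7]
grip_width: -0.0001
gripper_force: 0.0
```

Request:
carry_out:
  series:
    - [[0,0,0.03],0,0]
    - [[0,0,0.03],0,0]
    - [[0,0,0.03],0,0]
    - [[0,0,0.03],0,0]
    - [[0,0,0.03],0,0]
    - [[0,0,0],0,0]
    - [[0,0,0],0,0]
    - [[0,0,0],0,0]
    - [[0,0,0],0,0]
    - [[0,0,0],0,0]

```text
time: 4.47
position: [0.5549, 0.2187, 0.1619]
tcp_rot: [-0.015, 1.0, 0.0, 0.0]
wrist_force: [0.9, 0.3, -0.2]
grip_width: 0.0
gripper_force: 0.0
```

Request:
carry_out:
  series:
    - [[0,0,0.04],0,0]
    - [[0,0,0.04],0,0]
    - [[0,0,0.04],0,0]
    - [[0,0,0],0,0]
    - [[0,0,0],0,0]
    - [[0,0,0],0,0]
    - [[0,0,0],0,0]
    - [[0,0,0],0,0]
    - [[0,0,0],0,0]
    - [[0,0,0],0,0]

```text
time: 5.3
position: [0.5549, 0.2187, 0.1607]
tcp_rot: [-0.015, 1.0, 0.0, 0.0]
wrist_force: [0.5, 1.1, 0.7]
grip_width: -0.0
gripper_force: 0.0
```

Request:
carry_out:
  series:
    - [[0,0,0.03],0,0]
    - [[0,0,0.03],0,0]
    - [[0,0,0],0,0]
    - [[0,0,0],0,0]
    - [[0,0,0],0,0]
    - [[0,0,0],0,0]
    - [[0,0,0],0,0]
    - [[0,0,0],0,0]
    - [[0,0,0],0,0]
    - [[0,0,0],0,0]

```text
time: 6.13
position: [0.555, 0.2187, 0.1603]
tcp_rot: [-0.015, 1.0, 0.0, 0.0]
wrist_force: [-0.7, 0.1, 2.8]
grip_width: 0.0004
gripper_force: 1.6
```

Request:
carry_out:
  series:
    - [[0,0,0.05],0,0]
    - [[0,0,0],0,0]
    - [[0,0,0],0,0]
    - [[0,0,0],0,0]
    - [[0,0,0],0,0]
    - [[0,0,0],0,0]
    - [[0,0,0],0,0]
    - [[0,0,0],0,0]
    - [[0,0,0],0,0]
    - [[0,0,0],0,0]

```text
time: 6.97
position: [0.5551, 0.2187, 0.1603]
tcp_rot: [-0.015, 1.0, 0.0, 0.0]
wrist_force: [-0.7, 0.4, 5.8]
grip_width: -0.0001
gripper_force: 2.6
```

Contact is at z ≈ 0.1603, so the knob starts at about 0.35 and needs a turn of about 1.4 rad (11 mm sink). Next I raise, open, descend and grip.

Request:
carry_out:
  series:
    - [[0,0,-0.5],0,0]
    - [[0,0,-0.5],0,1]
    - [[0,0,0],0,1]
    - [[0,0,0],0,1]
    - [[0,0,0],0,1]
    - [[0,0,0],0,1]
    - [[0,0,0],0,1]
    - [[0,0,0],0,1]
    - [[0,0,0],0,1]
    - [[0,0,0],0,1]

```text
time: 7.8
position: [0.5549, 0.2187, 0.1695]
tcp_rot: [-0.015, 1.0, 0.0, -0.0]
wrist_force: [-0.6, 0.6, -0.4]
grip_width: 0.0854
gripper_force: 0.0
```

Request:
carry_out:
  series:
    - [[0,0,0.4],0,1]
    - [[0,0,0.5],0,1]
    - [[0,0,0.6],0,1]
    - [[0,0,0.6],0,1]
    - [[0,0,0.5],0,1]
    - [[0,0,0.5],0,1]
    - [[0,0,0.3],0,1]
    - [[0,0,0],0,1]
    - [[0,0,0],0,1]
    - [[0,0,0],0,1]

```text
time: 8.63
position: [0.5551, 0.2187, 0.1359]
tcp_rot: [-0.015, 1.0, 0.0, 0.0]
wrist_force: [-0.1, 0.6, -0.3]
grip_width: 0.0852
gripper_force: 0.0
```

Request:
carry_out:
  series:
    - [[0,0,0],0,0.5]
    - [[0,0,0],0,0.3]
    - [[0,0,0],0,0.2]
    - [[0,0,0],0,0.1]
    - [[0,0,0],0,0]
    - [[0,0,0],0,0]
    - [[0,0,0],0,0]
    - [[0,0,0],0,0]
    - [[0,0,0],0,0]
    - [[0,0,0],0,0]
  newtons: 40

```text
time: 9.47
position: [0.5549, 0.2207, 0.1359]
tcp_rot: [-0.016, 1.0, 0.002, 0.0]
wrist_force: [-0.2, 5.7, 0.7]
grip_width: 0.0134
gripper_force: 44.4
```

```bash
python3 - <<'E'
from h import *
s=r.get_state(); print(s["wrist_force"],s["moment"],s["grip_width"],s["joint_positions"])
a=r.get_image("top"); b=r.get_image("scene")
A=cv2.resize(a["image"][145:215,105:195],None,fx=5,fy=5);B=cv2.resize(b["image"][165:265,310:390],None,fx=3.5,fy=3.5)
cv2.imwrite("pics/z3.png",np.hstack([A,B])[:,:,::-1])
E
```

```text
[-0.16407464  5.69161729  0.71511017] [ 0.56719445 -0.04067269 -0.04677644] 0.013371076977908328 [ 0.28174638  0.22609454  1.40267031  0.00350322  1.51104417 -1.32061097]
```

View pics/z3.png

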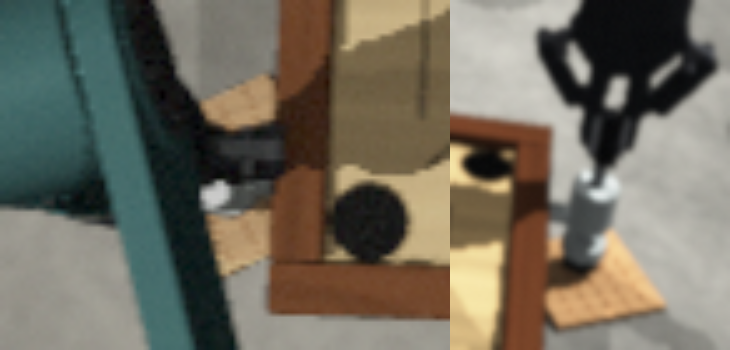

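The knob is gripped at 13.4 mm, and the fingers straddle the bar above the cup in the scene view. The TCP was pulled 2 mm in +y, so I'll add that correction and then turn clockwise, sinking 0.8 mm per 0.1 rad.

Request:
carry_out:
  series:
    - [[0,0.1,0],0,0]
    - [[0,0.1,0],0,0]
    - [[0,0,0.08],0.1,0]
    - [[0,0,0.08],0.1,0]
    - [[0,0,0.08],0.1,0]
    - [[0,0,0.08],0.1,0]
    - [[0,0,0.08],0.1,0]
    - [[0,0,0.08],0.1,0]
    - [[0,0,0],0,0]
    - [[0,0,0],0,0]

```text
time: 10.4
position: [0.5547, 0.2202, 0.131]
tcp_rot: [0.28, 0.96, -0.0, -0.0]
wrist_force: [-1.8, 0.4, 2.7]
grip_width: 0.0131
gripper_force: 44.7
```

Request:
carry_out:
  series:
    - [[0,0,0.08],0.1,0]
    - [[0,0,0.08],0.1,0]
    - [[0,0,0.08],0.1,0]
    - [[0,0,0.08],0.1,0]
    - [[0,0,0.08],0.1,0]
    - [[0,0,0.08],0.1,0]
    - [[0,0,0.08],0.1,0]
    - [[0,0,0.08],0.1,0]
    - [[0,0,0],0,0]
    - [[0,0,0],0,0]

```text
time: 11.23
position: [0.5538, 0.2198, 0.1246]
tcp_rot: [0.632, 0.775, -0.001, -0.0]
wrist_force: [-4.5, -2.3, 4.3]
grip_width: 0.0132
gripper_force: 45.1
```

```bash
python3 - <<'E'
from h import *
s=r.get_state(); print(s["wrist_force"],s["moment"],s["grip_width"],s["position"],s["tcp_rot"])
E
```

```text
[-4.49303543 -2.27403256  4.31295755] [-0.45847593  1.0180069  -0.10638177] 0.013218681507266414 [0.55378062 0.21979772 0.12459245] [ 6.31595669e-01  7.75296397e-01 -1.47365761e-03 -4.85814338e-04]
```

The tool turned 1.40 rad and sank 11.3 mm with low forces. Next I release, rise, and verify with a picture and a light tap.

Request:
carry_out:
  series:
    - [[0,0,0],0,0.3]
    - [[0,0,0],0,0.5]
    - [[0,0,0],0,1]
    - [[0,0,0],0,1]
    - [[0,0,0],0,1]
    - [[0,0,0],0,1]
    - [[0,0,-0.6],0,1]
    - [[0,0,-1.4],0,1]
    - [[0,0,-1.5],0,1]
    - [[0,0,0],0,1]

```text
time: 12.07
position: [0.5568, 0.2213, 0.1636]
tcp_rot: [0.633, 0.775, 0.003, 0.002]
wrist_force: [0.1, -0.1, 1.9]
grip_width: 0.0853
gripper_force: 0.0
```

Request:
carry_out:
  series:
    - [[0,0,0],0,0]
    - [[0,0,0],0,0]
    - [[0,0,0],0,0]
    - [[0,0,0],0,0]
    - [[0,0,0],0,0]
    - [[0,0,0],0,0]
    - [[0,0,0.3],0,0]
    - [[0,0,0.3],0,0]
    - [[0,0,0],0,0]
    - [[0,0,0],0,0]

```text
time: 12.9
position: [0.5545, 0.2206, 0.1527]
tcp_rot: [0.633, 0.774, -0.0, -0.0]
wrist_force: [1.3, 0.4, 0.7]
grip_width: -0.0001
gripper_force: 0.0
```

Request:
carry_out:
  series:
    - [[0,0,0.04],0,0]
    - [[0,0,0.04],0,0]
    - [[0,0,0.04],0,0]
    - [[0,0,0.04],0,0]
    - [[0,0,0.04],0,0]
    - [[0,0,0],0,0]
    - [[0,0,0],0,0]
    - [[0,0,0],0,0]
    - [[0,0,0],0,0]
    - [[0,0,0],0,0]

```text
time: 13.73
position: [0.5548, 0.2207, 0.1513]
tcp_rot: [0.633, 0.774, 0.0, 0.0]
wrist_force: [-0.6, 0.7, 0.0]
grip_width: -0.0
gripper_force: 0.0
```

Request:
carry_out:
  series:
    - [[0,0,0.04],0,0]
    - [[0,0,0.04],0,0]
    - [[0,0,0],0,0]
    - [[0,0,0],0,0]
    - [[0,0,0],0,0]
    - [[0,0,0],0,0]
    - [[0,0,0],0,0]
    - [[0,0,0],0,0]
    - [[0,0,0],0,0]
    - [[0,0,0],0,0]

```text
time: 14.57
position: [0.5548, 0.2207, 0.1505]
tcp_rot: [0.633, 0.774, 0.0, 0.0]
wrist_force: [1.1, 0.1, 0.5]
grip_width: 0.0
gripper_force: 0.0
```

Request:
carry_out:
  series:
    - [[0,0,0.04],0,0]
    - [[0,0,0.03],0,0]
    - [[0,0,0],0,0]
    - [[0,0,0],0,0]
    - [[0,0,0],0,0]
    - [[0,0,0],0,0]
    - [[0,0,0],0,0]
    - [[0,0,0],0,0]
    - [[0,0,0],0,0]
    - [[0,0,0],0,0]

```text
time: 15.4
position: [0.5548, 0.2207, 0.1498]
tcp_rot: [0.633, 0.774, 0.0, 0.0]
wrist_force: [0.7, 0.3, -0.0]
grip_width: -0.0001
gripper_force: 0.0
```

Request:
carry_out:
  series:
    - [[0,0,0.03],0,0]
    - [[0,0,0.03],0,0]
    - [[0,0,0],0,0]
    - [[0,0,0],0,0]
    - [[0,0,0],0,0]
    - [[0,0,0],0,0]
    - [[0,0,0],0,0]
    - [[0,0,0],0,0]
    - [[0,0,0],0,0]
    - [[0,0,0],0,0]

```text
time: 16.23
position: [0.5548, 0.2207, 0.1492]
tcp_rot: [0.633, 0.774, 0.0, 0.0]
wrist_force: [-0.1, 0.4, -0.0]
grip_width: -0.0001
gripper_force: 0.0
```

Request:
carry_out:
  series:
    - [[0,0,0.03],0,0]
    - [[0,0,0.03],0,0]
    - [[0,0,0],0,0]
    - [[0,0,0],0,0]
    - [[0,0,0],0,0]
    - [[0,0,0],0,0]
    - [[0,0,0],0,0]
    - [[0,0,0],0,0]
    - [[0,0,0],0,0]
    - [[0,0,0],0,0]

```text
time: 17.07
position: [0.555, 0.2207, 0.149]
tcp_rot: [0.633, 0.774, 0.0, 0.0]
wrist_force: [-1.4, -0.2, 4.3]
grip_width: -0.0003
gripper_force: 2.4
```

Contact is at 0.1490, so knob_a is at about 1.75. I'll retreat and take a last look.

Request:
carry_out:
  series:
    - [[0,0,-0.5],0,0]
    - [[0,0,-1],0,0]
    - [[0,0,-1.5],0,0]
    - [[0,0,-1.5],0,0]
    - [[0,0,-1.5],0,0]
    - [[0,0,-1.5],0,0]
    - [[0,0,-1],0,0]
    - [[0,0,0],0,0]
    - [[0,0,0],0,0]
    - [[0,0,0],0,0]

```text
time: 17.9
position: [0.5544, 0.2206, 0.2325]
tcp_rot: [0.633, 0.774, -0.001, -0.001]
wrist_force: [0.1, -1.0, 0.6]
grip_width: 0.0001
gripper_force: 0.0
```

```bash
python3 - <<'E'
from h import *
b=r.get_image("scene"); cv2.imwrite("pics/end.png",cv2.resize(b["image"][150:290,150:400],None,fx=3,fy=3)[:,:,::-1])
E
```

```text
(no output)
```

View pics/end.png

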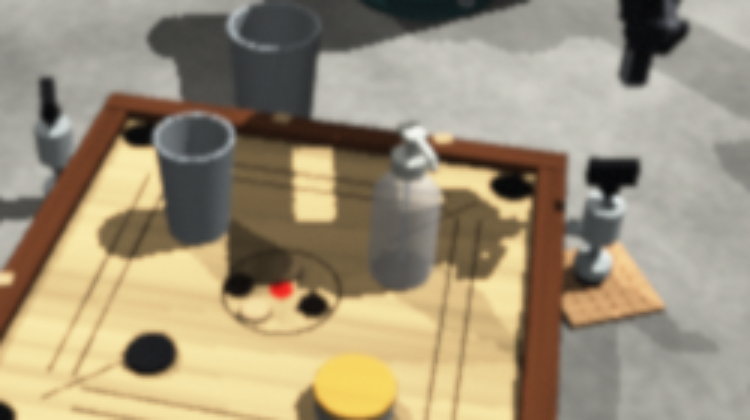

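The picture shows the knob at crop (613,172) turned crosswise and the sole at (592,270) resting on the coaster. Bottle, glass and the other foot stand as before.

```bash
python3 -c "
from station import r
print(r.close_job())"
```

```text
the job is handed in; nothing more can be done
None
```

I turned the hanging foot's knob 1.40 rad clockwise to about 1.75 rad by a light tap on its top (roughly 2 N on the coaster), let go and handed the job in; the other foot's knob, the bottle and the glass were not touched, but no verdict came back.

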